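Close the brake pad gap to the gauge mark

TASK

On the brake-pad setting stand, roll the knurled wheel under a fingertip, its top going away from you, stroke after stroke, until the brass pointer on the sliding pad shoe stands over the dark groove of the gauge block, and leave it there without having run far past the groove. Turn the wheel only by rubbing on its rim: do not pinch it between its two sides, do not push the shoe or the gauge block directly, and leave the loose parts beside the stand where they are.

Things in the scene. Friction and masses are not known exactly. Their poses are not given: they have to be found in the camera images.
- stand: pad setting stand fixed to the bench: dark base plate 100 (x) x 230 (y) x 12 mm. Origin: centre of its underside, on the bench. x points away from the robot at yaw 0; y runs along the plate from the wheel housing (y = -70 mm) past the sliding shoe to the fixed upright rotor plate (near face y = +57 mm, top 62 mm above the bench). A gauge rail runs along the front edge (x = -38 mm)
- wheel_top (a point): the highest point of the wheel, mid-width, fixed in the stand at x = 0, y = -70, z = 68 mm. The wheel sticks 18 mm out of its housing, a grey box 72 (x) x 46 (y) mm with a flat top 50 mm above the bench
- wheel: steel knurled wheel, radius 26 mm, 22 mm wide (24 over its side discs wheel_c1, left, and wheel_c2, right), axis along the stand's y. Origin at its centre, 42 mm above the bench. It takes 1 to 1.5 N at the rim to turn, so a fingertip resting on its top with 5 to 20 N and drawn straight across turns it without slipping. No slack; it stays where it is left. It starts at its open end stop
- shoe: dark steel sliding shoe, 48 (x) x 16 (y) x 36 mm, top 51 mm above the bench (screw heads to 53), black pad on its +y face, brass pointer in front. Origin at bench height under its centre; it starts at y = 0 of the stand and slides up to 40 mm to +y: 5 mm for each rad (26 mm of rim) that the wheel's top is rolled toward the stand's +x; rolling the other way moves it back
- pointer_tip (a point): tip of the brass pointer (4 mm wide) that reaches 16 mm from the shoe toward the robot over the gauge block; x = -40, z = 30.5 mm in the stand
- gauge: the gauge block, aluminium, 22 (x) x 26 (y) x 12 mm, clamped on the rail at a place that differs from run to run (16 to 32 mm to +y of the shoe's start). Top 28 mm above the bench, with a dark groove 6 mm wide, along x, across its middle
- mark (a point): middle of the groove on the gauge block's top; its axes are those of the stand. The pointer is on the mark when both have the same y in the stand
- caliper: a black disc brake caliper, 30x55x36 mm, loose, standing behind the stand. Origin under its centre, on the bench. To be left alone
- spacer: a small red pad spacer, 16x39x9 mm, loose, lying in front of the stand's left half. Origin under its centre, on the bench. To be left alone
- tape: a roll of black tape, 68 mm across, 18 mm high, loose, left of the stand. Origin under its centre, on the bench. To be left alone
- cup: a black bottom-bracket cup, 47 mm across, 24 mm high, loose, behind the stand's left end. Origin under its centre, on the bench. To be left alone

How it is judged (in metres and radians):
On the way:
1. the wheel is rolled by a fingertip touching its rim (contact force between the fingers and wheel above 0.3 N and angular speed of wheel above 0.1 rad/s), for 0.05 s.
At the end, for the whole second after the job is handed in: the pointer's tip stands over the gauge block's groove, within 3 mm of its middle line along the stand's y, and the wheel is at rest (y of pointer_tip in the frame of mark between -0.003 and 0.003 m and angular speed of wheel below 0.1 rad/s); the robot touches nothing.
It fails at once if the shoe has run more than 6 mm past the mark (y of pointer_tip in the frame of mark above 0.006 m).
It fails at once if the wheel is pinched between its two side discs (contact force between the fingers and wheel_c1 above 1 N and contact force between the fingers and wheel_c2 above 1 N).
It fails at once if the shoe is pushed directly (contact force between any of the fingers, the arm and shoe above 2 N).
It fails at once if the gauge block is pushed (contact force between any of the fingers, the arm and gauge above 2 N).
It fails at once if a loose part beside the stand is shoved or lifted (moved more than 15 mm) (distance of any of caliper, spacer, tape, cup from where it was at the start of the episode above 0.015 m).
It also fails if it takes over 64 s, if anything falls off the work surface, if the arm or the gripper's body presses on something with over 40 N, if the wrist force passes 120 N, or if a joint passes its speed limit or range.

ROBOT

A 6-joint arm with a two-finger parallel gripper is mounted at the origin on a cart in front of the work surface, level with it; the furniture and walls round the work are solid. World frame = base frame: x ahead of the robot, y to its left, z up, the work surface at z = 0. Lengths are in mm, angles in rad, forces in N, time in s.
With the tool pointing down it reaches from about 275 to 750 mm from the base axis. Payload 10.2 kg.
Tool frame: the origin (TCP) lies at the very end of the fingers, on their centre line; the grasp point (between the pads) lies 19 mm behind it; z points along the fingers, y is the line along which they close (so a half turn about z gives the same grasp; the last joint's range is limited). The gripper opens to 85 mm and grips with 20 to 120 N. Pads are 22 mm wide; open, the fingers measure 114 mm over their backs; the gripper's body (76 mm by 85 mm) begins 54 mm behind the grasp point. The pads swing forward as they close: fully open they stand 13 mm farther back than shut.
Start: joints at [-1.343, 0.313, 1.498, -0, 1.331, -0.223], TCP at [228.724, -472.564, 231.294] pointing down, gripper open.
Joint ranges: [-2.94, 2.94], [-0.97, 2.17], [0.19, 2.56], [-1.23, 4.37], [0.02, 3.11], [-2.88, 2.88]. Speed limits (rad/s): [2.39, 2.39, 3.01, 3.14, 3.14, 3.14].

INTERFACE

Orientations are given as a unit quaternion [w, x, y, z].
In Python, from rig import ctrl gives the robot as it stands.
- The arm moves only by the tool step_arm, never from a script. Its argument "increments" is a list of rows, each a list of 3 entries, a list of its own where there are three numbers: the shift along the tool's x, y, z in cm, then the turn, a rotation vector about the tool's x, y, z in degrees, then the opening in per cent of the stroke, from 0 (shut) to 100 (fully open). A call has 1 to 8 rows; each row is the pose to reach, as a shift and turn from the pose commanded when the call began, along the tool's axes at that moment; what a row does not reach only later rows make up. A row lasts 1/8 s, in which the tool goes at most 62.5 mm and 10.7 degrees, less where a joint would pass 70% of its speed; a pose out of reach is approached as far as the arm can. A call with a gripper value outside its range is refused whole. The fingers move at their own pace and stop on an object; "squeeze" is the grip in N (left out, the last holds). Time passes only in rows, so rows that repeat a pose let the fingers close. It gives the time, the measured TCP pose, the force, the opening and the grip force at its end, in the units of the state.
- ctrl.sense(): the state, without advancing time (a new reading comes with each control period).
- ctrl.capture(name): name is "scene" or "top" or "wrist"; returns a dict with "img" (384x512x3 uint8, red, green, blue), "fx", "fy", "cx", "cy" (pixels), "k1" (the pictures are not rectified: a ray, as slopes to the right and down, at radius r is drawn at 1 + k1 r^2 times it, then the intrinsics apply), "extrinsics" (4x4, takes a point from camera to world coordinates). Camera axes: x right, y down, z forward; pixel columns grow to the right and rows downward; lengths in mm; the calibration is good to about 2 mm. A picture is of the moment at which its call begins. There is no depth.
- ctrl.finish_job(): hands the job in; it is judged then, once.
The state is a dict: "time_s": time; "joints": joint angles; "dq": joint speeds; "tau": joint torques, N m; "eef_pos": TCP position; "ee_rot": TCP orientation; "force": force on the tool from outside, world axes, zero at the start; "wrist_torque": the same for the moment, N m; "grip_width": opening from 0.0 (shut) to 1.0 (fully open); "grip_force": force on a finger pad.
Only numpy, scipy, OpenCV 4.12 (cv2) and the standard library are available. Lean on these libraries where they do the work, as an engineer would, in place of code of your own. Each camera call takes 0.05 s, during which the arm holds its last target. There are 200 camera calls.

## Working session

There is one attempt and no reset: what is moved stays moved. The work goes in short steps, Python scripts to look and compute and a tool call to move; the robot and the scene stay as the last step left them, time stands still between calls to the robot, and variables do not carry over. Pictures are saved under pics/ and viewed, at most 10 in all, crops included, and the job is handed in when it is done.

Besides the shell and the picture viewer there is one more tool, called after ">>>" as name(argument=value, ...) on one line, values as JSON. step_arm: Moves the arm, as the interface text tells. Its arguments: {"type":"object","properties":{"increments":{"type":"array"},"squeeze":{"type":"number"}},"required":["increments"]}

```bash
mkdir -p pics; ls
cat > h.py <<'E'
import numpy as np, cv2, json
from rig import ctrl
def cap(n,f):
    c=ctrl.capture(n); cv2.imwrite(f'pics/{f}.png',c['img'][:,:,::-1])
    np.save(f'pics/{f}.npy',{k:v for k,v in c.items()},allow_pickle=True); return c
def load(f): return np.load(f'pics/{f}.npy',allow_pickle=True).item()
def ray(c,u,v):
    d=np.array([(u-c['cx'])/c['fx'],(v-c['cy'])/c['fy']]); s=d.copy()
    for _ in range(20): s=d/(1+c['k1']*(s@s))
    E=np.array(c['extrinsics']); return E[:3,3],E[:3,:3]@np.array([s[0],s[1],1])
def at(c,u,v,z):
    o,d=ray(c,u,v); return o+d*(z-o[2])/d[2]
E
python3 - <<'E'
from h import *
for n in('scene','top'):
    c=cap(n,n+'0'); print(n,c['fx'],c['k1'],np.round(c['extrinsics'],2).tolist())
a=[cv2.imread(f'pics/{n}0.png') for n in('scene','top')]
print(ctrl.sense())
E
```

```text
pics
scene 442.3052528268693 0.05247334061131345 [[-0.52, -0.37, 0.77, -160.75], [-0.85, 0.23, -0.47, 540.61], [0.0, -0.9, -0.43, 463.86], [0.0, 0.0, 0.0, 1.0]]
top 433.8593841365373 -0.13886858363844373 [[-0.01, -1.0, 0.07, 517.16], [-1.0, 0.01, -0.0, 129.51], [0.0, -0.07, -1.0, 919.11], [0.0, 0.0, 0.0, 1.0]]
{'time_s': 0.1, 'joints': array([-1.34342729e+00,  3.13385681e-01,  1.49833472e+00,  4.75307007e-06,
        1.33099919e+00, -2.23384900e-01]), 'dq': array([ 0.00157931, -0.00137004, -0.0020554 , -0.0018094 , -0.00044187,
        0.00118128]), 'tau': array([ 1.90458341e-03, -4.12900865e+01, -2.60141051e+01, -2.81057628e-04,
        3.00153049e-03, -3.14667648e-05]), 'eef_pos': array([ 228.65975838, -472.34432248,  230.80651852]), 'ee_rot': array([-5.63470536e-04,  9.74709905e-01,  2.23473227e-01,  1.18574567e-06]), 'force': array([-0.49394657, -0.4645156 ,  0.13197347]), 'wrist_torque': array([ 0.01167203, -0.02698028,  0.03740674]), 'grip_force': 0.0, 'grip_width': 0.998828422472699}
```

View pics/top0.png

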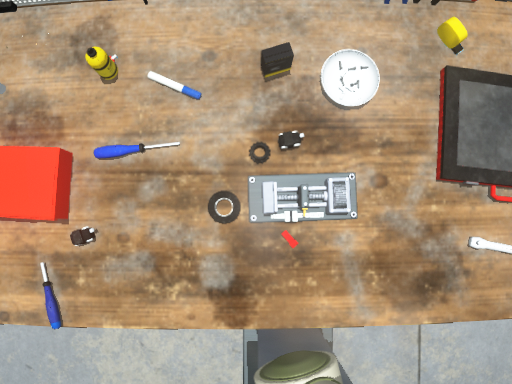

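View pics/scene0.png

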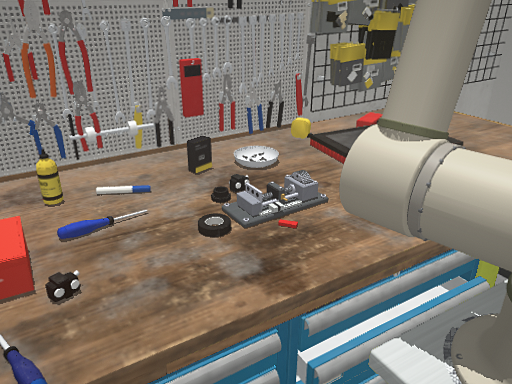

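The top view shows the stand at about (249–357, 173–222), with the wheel housing at the right end (about 341, 193) and the rotor at the left. I'll enlarge it to get exact positions.

Run:
```python
from h import *
i=cv2.imread('pics/top0.png')[165:255,235:365]
cv2.imwrite('pics/crop0.png',cv2.resize(i,None,fx=6,fy=6,interpolation=cv2.INTER_CUBIC))
```

```text
(no output)
```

View pics/crop0.png

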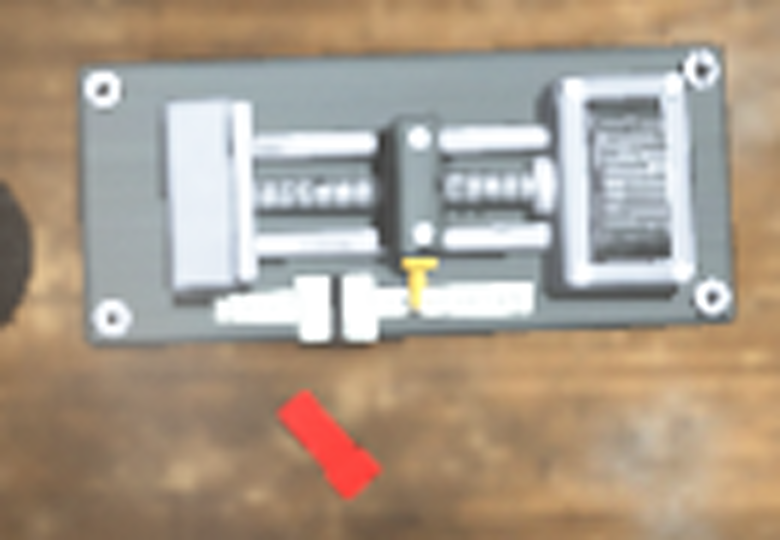

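The crop shows the plate corners at (80,67), (722,45), (735,320) and (90,343). The groove is at (338,310), the pointer tip at (416,306) and the wheel at about (630,180).

```bash
cat >> h.py <<'E'
def cp(c,u,v,z,x0=235,y0=165,s=6): return at(c,(u+.5)/s-.5+x0,(v+.5)/s-.5+y0,z)
E
python3 - <<'E'
from h import *
c=load('top0')
P=np.array([cp(c,u,v,12)[:2] for u,v in[(80,67),(722,45),(735,320),(90,343)]])
L=np.array([[50,115],[50,-115],[-50,-115],[-50,115]])
m=P.mean(0); H=(P-m); th=np.arctan2((L[:,0]*H[:,1]-L[:,1]*H[:,0]).sum(),(L*H).sum())
R=np.array([[np.cos(th),-np.sin(th)],[np.sin(th),np.cos(th)]])
print(P,m,np.degrees(th)); print(H@R)
s=lambda p:(p[:2]-m)@R
print('groove',s(cp(c,338,310,28)),'tip',s(cp(c,416,308,30.5)))
print('wheel pred',m+R@[0,-70],'img',cp(c,630,180,68))
print('wheel edges',s(cp(c,590,180,60)),s(cp(c,668,180,60)))
q=ctrl.sense()['ee_rot']
from scipy.spatial.transform import Rotation as T
print(T.from_quat(np.r_[q[1:],q[0]]).as_matrix().round(3))
E
```

```text
[[618.00351105 140.79744716]
 [624.20001161 -86.06225429]
 [527.11053119 -88.28809714]
 [521.45121649 138.04528451]] [572.69131758  26.12309506] 1.494485122034015
[[  48.2875707   113.45356946]
 [  48.5652972  -113.49057263]
 [ -48.54920886 -113.18349397]
 [ -48.30365904  113.22049715]]
groove [-40.09663956  27.84010315] tip [-40.41311633   1.32615425]
wheel pred [574.51696857 -43.85309373] img [572.99798066 -40.80061359  68.        ]
wheel edges [ -0.48940168 -55.09245259] [ -1.40052141 -81.31487952]
[[ 0.9    0.436 -0.   ]
 [ 0.436 -0.9    0.001]
 [ 0.    -0.001 -1.   ]]
```

Pose fit: the stand is at (572.7, 26.1) with a yaw of 1.5°. The wheel top is near (574, -43), and the shoe needs about 26.9 mm of travel, or roughly 140 mm of rim. I'll shut the gripper, go above the wheel and point tool y along the stand's +x.

>>> step_arm(increments=[[[48.8,-24.1,8],[0,0,-65.7],0],[[48.8,-24.1,8],[0,0,-65.7],0],[[48.8,-24.1,8],[0,0,-65.7],0],[[48.8,-24.1,8],[0,0,-65.7],0],[[48.8,-24.1,8],[0,0,-65.7],0],[[48.8,-24.1,8],[0,0,-65.7],0],[[48.8,-24.1,8],[0,0,-65.7],0],[[48.8,-24.1,8],[0,0,-65.7],0]], squeeze=40)

```text
time_s: 1.1
eef_pos: [533.4, -80.3, 158.1]
ee_rot: [-0.0, 0.697, 0.717, -0.0]
force: [0.7, -1.3, 0.3]
grip_width: 0.0
grip_force: 0.0
```

>>> step_arm(increments=[[[3.6,3.0,6.0],[0,0,0],0],[[3.6,3.0,6.0],[0,0,0],0],[[3.6,3.0,6.0],[0,0,0],0],[[3.6,3.0,6.0],[0,0,0],0]])

```text
time_s: 1.6
eef_pos: [561.8, -46.6, 100.0]
ee_rot: [0.001, 0.698, 0.716, 0.0]
force: [-0.3, -0.4, -0.4]
grip_width: -0.0
grip_force: 0.0
```

>>> step_arm(increments=[[[0.3,0,1.5],[0,0,0],0],[[0.3,0,2.8],[0,0,0],0],[[0.3,0,3.0],[0,0,0],0],[[0.3,0,3.1],[0,0,0],0],[[0.3,0,3.2],[0,0,0],0]])

```text
time_s: 2.22
eef_pos: [561.7, -42.4, 66.9]
ee_rot: [0.0, 0.698, 0.716, 0.0]
force: [-1.2, 0.2, 2.2]
grip_width: 0.004
grip_force: 1.5
```

>>> step_arm(increments=[[[0,0,0.05],[0,0,0],0],[[0,0,0.1],[0,0,0],0],[[0,0,0.1],[0,0,0],0]])

```text
time_s: 2.6
eef_pos: [561.9, -42.5, 66.7]
ee_rot: [0.001, 0.698, 0.717, 0.0]
force: [-3.2, 0.0, 7.6]
grip_width: -0.001
grip_force: 4.2
```

>>> step_arm(increments=[[[0,0.4,0],[0,0,0],0],[[0,0.8,0],[0,0,0],0],[[0,1.2,0],[0,0,0],0],[[0,1.6,0],[0,0,0],0],[[0,2.0,0],[0,0,0],0],[[0,2.0,0],[0,0,0],0]])

```text
time_s: 3.35
eef_pos: [583.3, -42.0, 67.7]
ee_rot: [0.002, 0.698, 0.716, 0.001]
force: [2.0, 1.2, 11.3]
grip_width: 0.005
grip_force: 5.7
```

Run:
```python
from h import *
c=cap('top','top1')
i=cv2.imread('pics/top1.png')[165:255,235:365]
cv2.imwrite('pics/crop1.png',cv2.resize(i,None,fx=6,fy=6,interpolation=cv2.INTER_CUBIC))
print(ctrl.sense()['force'])
```

```text
[ 0.94716068  1.24660517 10.86718906]
```

View pics/crop1.png

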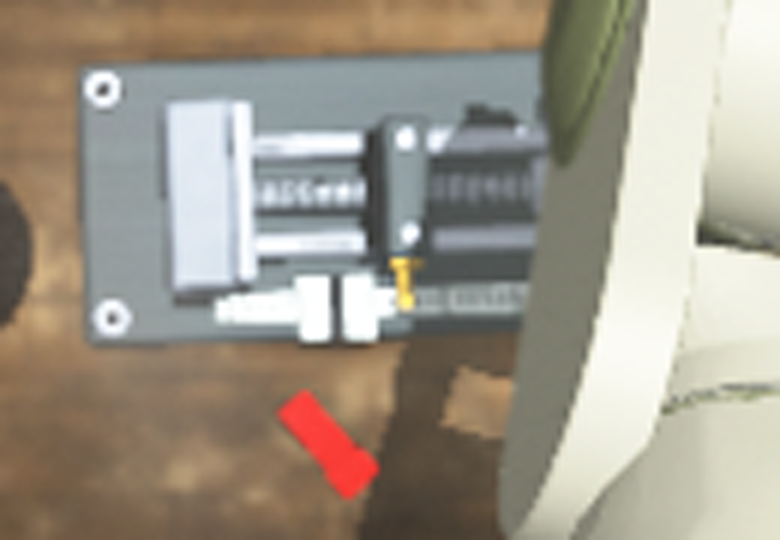

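The pointer moved from 416 to 403 px, about 4.3 mm, with no slip. I'll repeat this stroke and track the pointer by its yellow pixels.

>>> step_arm(increments=[[[0,0,-0.7],[0,0,0],0],[[0,-2.2,-0.8],[0,0,0],0],[[0,-2.2,-0.3],[0,0,0],0],[[0,-2.2,0.0],[0,0,0],0],[[0,-1.7,0],[0,0,0],0],[[0,-1.1,0],[0,0,0],0],[[0,-0.5,0],[0,0,0],0],[[0,0,0],[0,0,0],0]])

```text
time_s: 4.4
eef_pos: [583.7, -42.0, 67.6]
ee_rot: [0.002, 0.698, 0.717, 0.001]
force: [-0.1, 0.8, 12.6]
grip_width: 0.0
grip_force: 6.2
```

```bash
cat > t.py <<'E'
from h import *
def ptr(c):
    i=c['img'].astype(int)[205:225,270:330]  # tip rows
    i=cv2.resize(c['img'][200:220,275:320],None,fx=6,fy=6,interpolation=cv2.INTER_CUBIC).astype(int)
    m=(i[:,:,0]-i[:,:,2]>70)&(i[:,:,0]>120)&(i[:,:,0]-i[:,:,1]<120)
    v,u=np.nonzero(m); k=v>60  # tip part (crop row>270)
    return u[k].mean()+240, v[k].mean()+210, k.sum()
R=np.array([[np.cos(.02608),-np.sin(.02608)],[np.sin(.02608),np.cos(.02608)]]); M=np.array([572.69,26.12])
g=lambda c,u,v,z:(((cp(c,u,v,z)[:2]-M)@R)[1]*1.013)
if __name__=='__main__':
    import sys
    for f in ('top0','top1'): 
        c=load(f);u,v,n=ptr(c);print(f,u,v,n,g(c,338,310,28)-g(c,u,v,30.5))
    c=cap('top',sys.argv[1]);u,v,n=ptr(c);print(u,v,n,'remaining',g(c,338,310,28)-g(c,u,v,30.5), ctrl.sense()['force'])
E
python3 t.py top2
```

```text
top0 415.7871853546911 285.51716247139586 437 27.105112942288354
top1 404.04330708661416 289.29527559055117 508 22.972103414814672
392.359649122807 286.90526315789475 570 remaining 18.949454694218563 [ 1.0239473   1.7431306  13.85501571]
```

>>> step_arm(increments=[[[0,0,-0.7],[0,0,0],0],[[0,-2.2,-0.8],[0,0,0],0],[[0,-2.2,-0.3],[0,0,0],0],[[0,-2.2,0.0],[0,0,0],0],[[0,-1.7,0],[0,0,0],0],[[0,-1.1,0],[0,0,0],0],[[0,-0.5,0],[0,0,0],0],[[0,0,0],[0,0,0],0]])

```text
time_s: 5.45
eef_pos: [583.8, -42.0, 67.6]
ee_rot: [0.002, 0.698, 0.717, 0.001]
force: [0.9, 2.2, 12.3]
grip_width: 0.002
grip_force: 6.3
```

>>> step_arm(increments=[[[0,0,-0.7],[0,0,0],0],[[0,-2.2,-0.8],[0,0,0],0],[[0,-2.2,-0.3],[0,0,0],0],[[0,-2.2,0.0],[0,0,0],0],[[0,-1.7,0],[0,0,0],0],[[0,-1.1,0],[0,0,0],0],[[0,-0.5,0],[0,0,0],0],[[0,0,0],[0,0,0],0]])

```text
time_s: 6.45
eef_pos: [583.9, -42.0, 67.6]
ee_rot: [0.002, 0.698, 0.717, 0.001]
force: [-0.5, 0.8, 12.9]
grip_width: 0.001
grip_force: 6.3
```

>>> step_arm(increments=[[[0,0,-0.7],[0,0,0],0],[[0,-2.2,-0.8],[0,0,0],0],[[0,-2.2,-0.3],[0,0,0],0],[[0,-2.2,0.0],[0,0,0],0],[[0,-1.7,0],[0,0,0],0],[[0,-1.1,0],[0,0,0],0],[[0,-0.5,0],[0,0,0],0],[[0,0,0],[0,0,0],0]])

```text
time_s: 7.45
eef_pos: [583.9, -42.0, 67.6]
ee_rot: [0.002, 0.698, 0.717, 0.001]
force: [-0.3, 0.9, 12.8]
grip_width: 0.001
grip_force: 6.3
```

```bash
python3 t.py top3
```

```text
top0 415.7871853546911 285.51716247139586 437 27.105112942288354
top1 404.04330708661416 289.29527559055117 508 22.972103414814672
347.87089715536104 286.7964989059081 457 remaining 3.518851656209719 [ 0.50009245  1.19827995 14.58396554]
```

Run:
```python
import cv2
i=cv2.imread('pics/top3.png')[195:230,270:330]
cv2.imwrite('pics/crop3.png',cv2.resize(i,None,fx=12,fy=12,interpolation=cv2.INTER_CUBIC))
```

```text
(no output)
```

View pics/crop3.png

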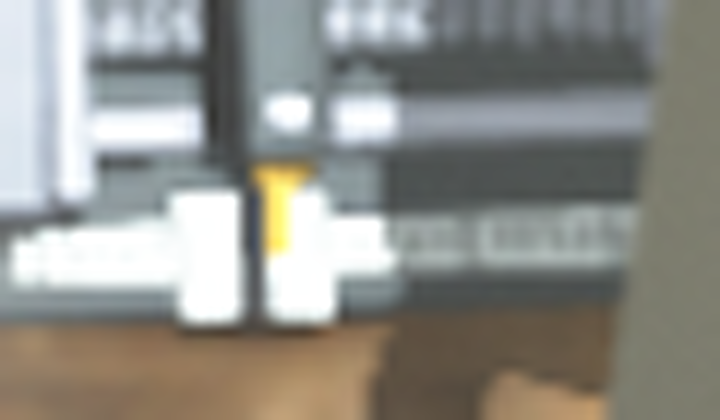

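The pointer is at about x=279 and the groove at about x=254 in this 12x crop, so 3.5–4.2 mm remain. The last strokes gave slightly more than expected, so I'll do a half stroke and measure again.

>>> step_arm(increments=[[[0,0,-0.7],[0,0,0],0],[[0,-1.6,-0.8],[0,0,0],0],[[0,-1.6,-0.3],[0,0,0],0],[[0,-1.6,0.0],[0,0,0],0],[[0,-1.2,0],[0,0,0],0],[[0,-0.8,0],[0,0,0],0],[[0,-0.6,0],[0,0,0],0],[[0,-0.6,0],[0,0,0],0]])

```text
time_s: 8.5
eef_pos: [578.0, -42.1, 67.8]
ee_rot: [0.002, 0.698, 0.716, 0.002]
force: [0.9, 1.9, 17.6]
grip_width: -0.002
grip_force: 8.7
```

```bash
python3 t.py top4;python3 - <<'E'
import cv2
i=cv2.imread('pics/top4.png')[195:230,270:330]
cv2.imwrite('pics/crop4.png',cv2.resize(i,None,fx=12,fy=12,interpolation=cv2.INTER_CUBIC))
E
```

```text
top0 415.7871853546911 285.51716247139586 437 27.105112942288354
top1 404.04330708661416 289.29527559055117 508 22.972103414814672
340.6008869179601 287.2439024390244 451 remaining 0.9929229141036053 [-5.76408040e-03  1.70523593e+00  1.83098280e+01]
```

View pics/crop4.png

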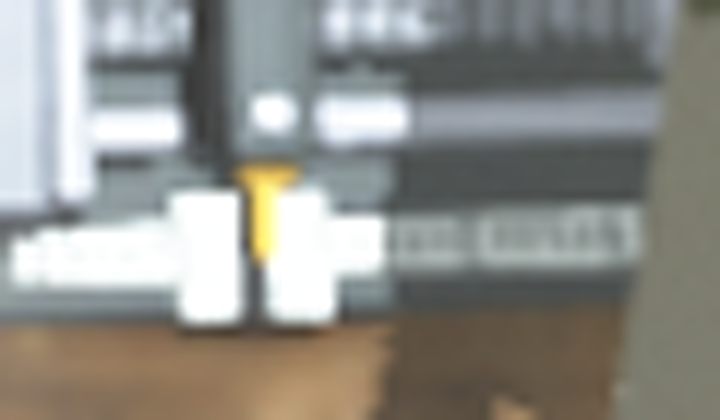

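The pointer is now at the groove's near edge (264 against 254), about 1–1.5 mm short. One more 6 mm draw, then lift clear.

>>> step_arm(increments=[[[0,0.3,0],[0,0,0],0],[[0,0.6,0],[0,0,0],0],[[0,0.6,0],[0,0,0],0],[[0,0.6,0],[0,0,0],0],[[0,0.6,-1],[0,0,0],0],[[0,0.6,-6],[0,0,0],0],[[0,0.6,-10],[0,0,0],0],[[0,0.6,-10],[0,0,0],0]])

```text
time_s: 9.55
eef_pos: [582.9, -42.2, 168.4]
ee_rot: [0.002, 0.698, 0.716, 0.001]
force: [0.5, 0.6, -0.3]
grip_width: -0.002
grip_force: 0.0
```

>>> step_arm(increments=[[[-5,-5,-4],[0,0,0],0],[[-10,-5,-4],[0,0,0],0],[[-15,-5,-4],[0,0,0],0],[[-15,-5,-4],[0,0,0],0]])

```text
time_s: 10.05
eef_pos: [534.9, -196.1, 204.1]
ee_rot: [-0.001, 0.699, 0.715, -0.0]
force: [-0.2, 0.5, 0.1]
grip_width: -0.003
grip_force: 0.0
```

```bash
python3 t.py top5;python3 - <<'E'
import cv2
i=cv2.imread('pics/top5.png')[195:230,270:330]
cv2.imwrite('pics/crop5.png',cv2.resize(i,None,fx=12,fy=12,interpolation=cv2.INTER_CUBIC))
E
```

```text
top0 415.7871853546911 285.51716247139586 437 27.105112942288354
top1 404.04330708661416 289.29527559055117 508 22.972103414814672
336.3465783664459 288.2759381898455 453 remaining -0.4954737950361334 [-0.60167729 -0.11162836 -0.54252174]
```

View pics/crop5.png

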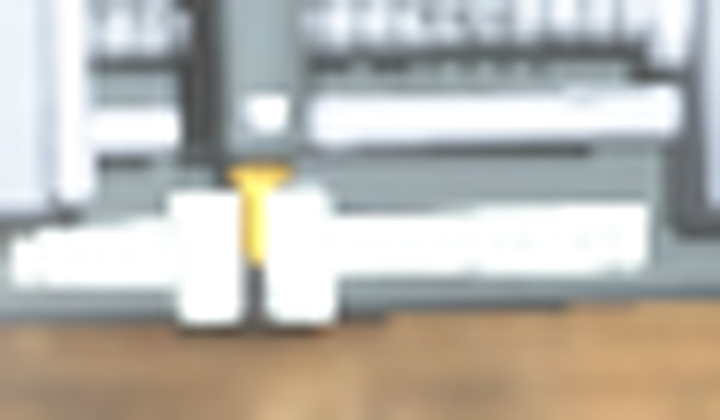

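The pointer (x≈257) is over the groove (x≈254), well within 1 mm, and the arm is clear. Handing in.

```bash
python3 -c "
from rig import ctrl
print(ctrl.finish_job())"
```

```text
the job is handed in; nothing more can be done
None
```

I rolled the wheel by fingertip strokes on its rim until the pointer stood over the groove, within about 1 mm of its middle by the top camera, then lifted the arm clear and handed the job in; it returned no verdict.

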